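# Turn a drawer front face down on the assembly board

### The job

The small drawer front lies face up on the bench; its back has to be worked on. Without picking it up, use the fingertips to push its leading edge against the low edge of the assembly board, and keep pushing until it tips up on that edge and flips over to lie face down on the board. Then push it along the board until its edge lies flush against the stop rail, and leave it there, with the things around it left in place.

Things in the scene. Friction and masses are not known exactly. Their poses are not given: they have to be found in the camera images.
- front: The drawer front: a dark wooden framed panel, 90 mm (its x) by 130 mm (its y) by 22 mm thick (its z), about 0.16 kg, lying loose on the bench. Origin at the centre of its flat back, which is underneath at the start; z points out of the face, up at the start and down when the job is done. The face has a frame 20 mm wide round a field sunk 7 mm; the back is flat with two small dark pilot holes. Its x points roughly at the board at the start.
- front_center (a point): Centre of the drawer front, half-way through its thickness, 11 mm over the bench at the start.
- lead_edge (a point): Middle (half-way up) of the 130 mm long, 22 mm high edge of the drawer front that faces the board at the start (its +x side): the edge it tips over on. It must stay low: the drawer front is tipped, never lifted.
- push_edge (a point): Middle (half-way up) of the opposite 130 mm long edge (-x side): the edge the fingers push. Once the leading edge is stopped by the board, fingertips that press on this edge with about 5 to 10 N and rise with it along an arc round the board edge carry it up by friction; a level push alone low down jams. After the flip it is the one facing the stop rail and ends against it.
- board: The assembly board, a plywood plate screwed to the bench: 215 mm (its x) by 200 mm (its y), top 10 mm above the bench. Origin at the centre of its underside; its x points from the open edge to the stop rail. The stop rail is a 20 mm wide batten standing 20 mm above the plate, along the whole far end.
- board_edge (a point): Middle of the upper corner line of the board's open edge, 10 mm above the bench; the line runs along the board's y. The edge is a 10 mm high vertical step.
- rail_face (a point): Middle of the stop rail's face towards the open edge, 10 mm above the plate's top (20 mm above the bench). The face runs along the board's y, 195 mm from the open edge.
- tape_measure: Bystander: yellow tape measure, 61x74x72 mm, origin at the centre of its underside.
- nail_tin: Bystander: round grey tin, 68 mm across, 62 mm high, origin under its centre.
- masking_tape: Bystander: roll of masking tape lying flat, 92 mm across, 24 mm high, origin under its centre.
- sanding_block: Bystander: reddish wooden sanding block, 81x119x30 mm, origin under its centre.
- pencil: Bystander: blue pencil lying flat, 134 mm long along its x, 10 mm thick, origin under its centre.
- wedge_1: Bystander: small wooden wedge, 35x82x18 mm, origin under its centre.

How it is judged:
By the outcome, as a careful person would: the job done as asked, in the order asked, and still so for the second after the job is handed in, with the robot touching nothing.
It also fails if it takes over 53 s, if anything falls off the work surface, if the arm or the gripper's body presses on something with over 40 N, if the wrist force passes 120 N, or if a joint passes its speed limit or range.

### The arm

A 7-joint arm with a two-finger parallel gripper is mounted at the origin on a cart in front of the work surface, level with it; the furniture and walls round the work are solid. World frame = base frame: x ahead of the robot, y to its left, z up, the work surface at z = 0. Lengths are in m, angles in rad, forces in N, time in s.
With the tool pointing down it reaches from about 0.425 to 1.025 m from the base axis. Payload 3.6 kg.
Tool frame: the origin (TCP) lies on the centre line of the jaws, within the pads' length; the fingertips stand r.finger_overhang ahead of it and the grasp point (between the pads) lies 6 mm ahead of it (r.finger_overhang is the distance from the TCP to the fingertips, in m); z points along the fingers, y is the line along which they close (so a half turn about z gives the same grasp; the last joint's range is limited). The gripper opens to 85 mm and grips with 20 to 120 N. Pads are 22 mm wide; open, the fingers measure 114 mm over their backs; the gripper's body (76 mm by 85 mm) begins 54 mm behind the grasp point. The pads swing forward as they close: fully open they stand 13 mm farther back than shut.
Start: joints at [-1.373, 0.591, 0.048, 1.609, -0.033, 0.943, -0.034], TCP at [0.209, 0.694, 0.256] pointing down, gripper open.
Joint ranges: [-2.69, 2.69], [-0.47, 2.24], [-1.27, 1.36], [0.19, 2.51], [-1.53, 4.68], [0.08, 2.07], [-3.09, 3.09]. Speed limits (rad/s): [2.57, 2.57, 3.14, 3.14, 3.14, 3.14, 3.14].

### API

Orientations are given as [roll, pitch, yaw] about the fixed x, y, z axes, in that order (R = Rz(yaw) Ry(pitch) Rx(roll)).
In Python, from station import r, viewer gives the robot as it stands.
- The arm moves only by the tool carry_out, never from a script. Its arguments are lists of equal length, an entry for each row: "claw": the opening, from -1 (shut) to 1 (fully open); "translation": the shift along the tool's x, y, z in mm, a list of three; "yaw": the turn about the tool's z in degrees. A call has 1 to 5 rows; each row is the pose to reach, as a shift and turn from the pose commanded when the call began, along the tool's axes at that moment; what a row does not reach only later rows make up. A row lasts 1/10 s, in which the tool goes at most 50 mm and 8.59 degrees, less where a joint would pass 70% of its speed; a pose out of reach is approached as far as the arm can. A call with a gripper value outside its range is refused whole. The fingers move at their own pace and stop on an object; the grip force is fixed at half the most. Time passes only in rows, so rows that repeat a pose let the fingers close. It gives the time, the measured TCP pose, the force, the opening and the grip force at its end, in the units of the state.
- r.read_state(): the state, without advancing time (a new reading comes with each control period).
- viewer.read_camera(name): name is "scene" or "top" or "wrist"; returns a dict with "frame" (420x560x3 uint8, blue, green, red), "range_z" (420x560 float32, m along the optical axis (not along the pixel's ray), 0 where there is no reading), "camera_matrix" (3x3 intrinsics, pixels), "dist_coeffs" ([k1, k2, p1, p2, k3] as OpenCV has them; the pictures are not rectified), "view" (4x4, takes a point from world to camera coordinates). Camera axes: x right, y up, looking along -z (the intrinsics and any distortion apply to the point x, -y, -z); pixel columns grow to the right and rows downward; lengths in m; the calibration is good to about 2 mm. A picture is of the moment at which its call begins.
- r.sign_off(): hands the job in; it is judged then, once.
The state is a dict: "time_s": time; "joints": joint angles; "joint_velocities": joint speeds; "effort": joint torques, N m; "tcp_pos": TCP position; "tcp_rot": TCP orientation; "contact_force": force on the tool from outside, world axes, zero at the start; "moment": the same for the moment, N m; "width": finger opening in m; "finger_force": force on a finger pad.
Only numpy, scipy, OpenCV 4.12 (cv2) and the standard library are available. Lean on these libraries where they do the work, as an engineer would, in place of code of your own. Each camera call takes 0.05 s, during which the arm holds its last target. There are 200 camera calls.

## Working session

There is one attempt and no reset: what is moved stays moved. The work goes in short steps, Python scripts to look and compute and a tool call to move; the robot and the scene stay as the last step left them, time stands still between calls to the robot, and variables do not carry over. Pictures are saved under pics/ and viewed, at most 10 in all, crops included, and the job is handed in when it is done.

Besides the shell and the picture viewer there is one more tool, called after ">>>" by a JSON object that holds its "fn" and its "kwargs". carry_out: Moves the arm, as the interface text tells. Its arguments: {"type":"object","properties":{"claw":{"type":"array"},"translation":{"type":"array"},"yaw":{"type":"array"}},"required":["claw","translation","yaw"]}

```bash
mkdir -p pics; ls; cat > h.py <<'E'
import numpy as np, cv2
from station import r, viewer
def cam(n):
    return viewer.read_camera(n)
def cloud(c):
    h,w=c["range_z"].shape
    u,v=np.meshgrid(np.arange(w),np.arange(h))
    p=cv2.undistortPoints(np.stack([u,v],-1).reshape(-1,1,2).astype(np.float64),c["camera_matrix"],np.array(c["dist_coeffs"])).reshape(h,w,2)
    d=c["range_z"]
    P=np.stack([p[...,0]*d,-p[...,1]*d,-d,np.ones_like(d)],-1)
    W=P@np.linalg.inv(c["view"]).T
    W[d==0]=np.nan
    return W[...,:3]
E
python3 - <<'E'
from h import *
s=r.read_state(); print(s, r.finger_overhang)
for n in ("top","scene"):
    c=cam(n); cv2.imwrite(f"pics/{n}0.png",c["frame"]); np.save(f"{n}0.npy",cloud(c))
E
```

```text
pics
{'time_s': 0.0, 'joints': array([-1.37250748,  0.59211983,  0.04828368,  1.60985608, -0.03328862,
        0.94268744, -0.03372996]), 'joint_velocities': array([-0.00098604, -0.00091642, -0.00055779, -0.00120889,  0.00052176,
        0.00069456, -0.00044654]), 'effort': array([-5.01492868e-04, -5.48687768e+01,  1.54601522e+00, -1.98115325e+01,
        9.29828355e-03,  9.05938534e-03, -1.12348999e-05]), 'tcp_pos': array([0.20831636, 0.69360782, 0.25512731]), 'tcp_rot': array([-3.13932983e+00,  1.28283211e-04,  2.84987374e+00]), 'contact_force': array([-0.02488132,  0.16421254, -0.76810231]), 'moment': array([ 0.03356911, -0.03721189,  0.05360763]), 'finger_force': 0.0, 'width': 0.08569432774380477} 0.025
```

View pics/top0.png

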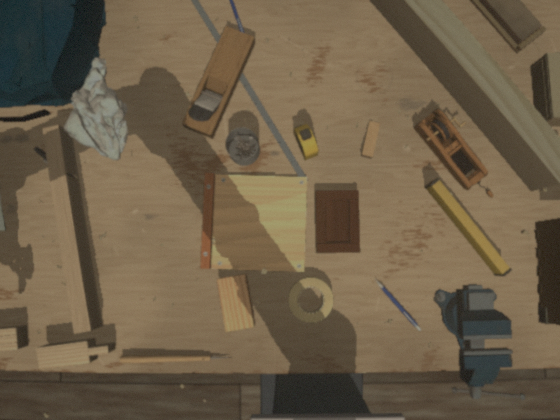

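View pics/scene0.png

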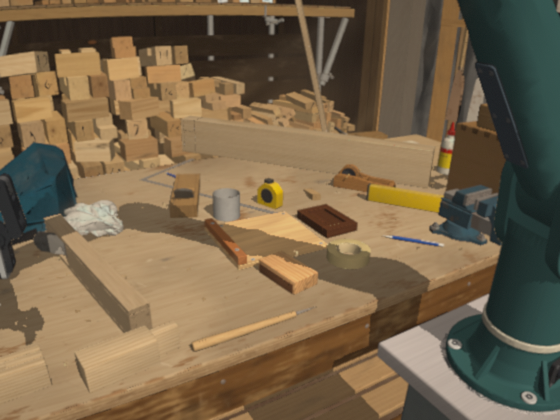

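The top view shows the front at about (315–360, 189–253), the board at (203–307, 175–270) and its red rail at the left end. The tin and tape measure lie above the board, with the sanding block and masking tape below. The scene view agrees.

```bash
python3 - <<'E'
from h import *
W=np.load("top0.npy"); img=cv2.imread("pics/top0.png")
for u,v in [(260,200),(337,220),(205,220),(207,195),(207,250),(242,145),(310,300),(329,300),(306,140),(370,138),(238,300),(400,305),(390,220),(450,220),(300,330),(215,80),(450,150),(470,230),(400,80)]:
    print((u,v),W[v,u].round(3))
# front: dark pixels with z~.01-.03
def rect(m,name):
    n,l,st,ce=cv2.connectedComponentsWithStats(m.astype(np.uint8))
    k=1+st[1:,4].argmax(); q=l==k
    q=W[q]; c,s,a=cv2.minAreaRect(q[:,:2].astype(np.float32))
    print(name,np.round(c,4),np.round(s,4),round(a,2),'z',np.nanpercentile(q[:,2],[5,50,95]).round(4)); print(cv2.boxPoints((c,s,a)).round(4))
roi=np.zeros(W.shape[:2],bool); roi[183:260,310:366]=1
rect(roi&(W[...,2]>.011),'front')
roi=np.zeros(W.shape[:2],bool); roi[170:278,198:311]=1
rect(roi&(W[...,2]>.005)&(W[...,2]<.016),'board')
rect(roi&(W[...,2]>.021)&(W[...,2]<.04),'rail')
E
```

```text
(260, 200) [0.602 0.133 0.007]
(337, 220) [ 0.557 -0.028  0.014]
(205, 220) [0.56  0.246 0.029]
(207, 195) [0.612 0.242 0.03 ]
(207, 250) [0.498 0.241 0.031]
(242, 145) [0.715 0.168 0.035]
(310, 300) [ 0.391  0.03  -0.003]
(329, 300) [ 0.393 -0.007  0.024]
(306, 140) [0.717 0.035 0.059]
(370, 138) [ 0.732 -0.103  0.008]
(238, 300) [0.396 0.178 0.032]
(400, 305) [ 0.38  -0.155  0.008]
(390, 220) [ 0.557 -0.142 -0.002]
(450, 220) [ 0.555 -0.269 -0.   ]
(300, 330) [ 0.33   0.052 -0.001]
(215, 80) [0.861 0.226 0.026]
(450, 150) [ 0.7   -0.267  0.026]
(470, 230) [ 0.531 -0.293  0.046]
(400, 80) [ 0.863 -0.175  0.   ]
front [ 0.5552 -0.0273] [0.0911 0.1294] 89.33 z [0.0124 0.0196 0.0237]
[[ 0.49   -0.0721]
 [ 0.6194 -0.0736]
 [ 0.6204  0.0175]
 [ 0.491   0.019 ]]
board [0.5526 0.1354] [0.1977 0.206 ] 87.27 z [0.0063 0.0093 0.0123]
[[0.445  0.0416]
 [0.6507 0.0318]
 [0.6602 0.2292]
 [0.4544 0.239 ]]
rail [0.5599 0.243 ] [0.021  0.1987] 87.31 z [0.0254 0.029  0.0322]
[[0.4601 0.2372]
 [0.6586 0.2279]
 [0.6596 0.2489]
 [0.4611 0.2582]]
```

>>> {"fn": "carry_out", "kwargs": {"claw": [0.3,0.3,0.3,0.3,0.3], "translation": [[-40,-17,0],[-80,-34,0],[-120,-51,0],[-160,-68,0],[-200,-85,0]], "yaw": [0,0,0,0,0]}}

```text
time_s: 0.6
tcp_pos: [0.3766, 0.5539, 0.2558]
tcp_rot: [-3.141, -0.0, 2.85]
contact_force: [0.5, -0.4, 0.1]
width: 0.0556
finger_force: 0.0
```

>>> {"fn": "carry_out", "kwargs": {"claw": [0.3,0.3,0.3,0.3,0.3], "translation": [[-38,-16,0],[-76,-32,0],[-113,-48,0],[-150,-65,0],[-167,-106,0]], "yaw": [0,0,0,0,0]}}

```text
time_s: 1.1
tcp_pos: [0.5091, 0.4058, 0.2561]
tcp_rot: [3.139, 0.003, 2.848]
contact_force: [0.6, -0.4, 0.7]
width: 0.0556
finger_force: 0.0
```

>>> {"fn": "carry_out", "kwargs": {"claw": [0.3,0.3,0.3,0.3,0.3], "translation": [[-17,-41,0],[-33,-82,0],[-50,-123,0],[-66,-164,0],[-83,-205,0]], "yaw": [7,14,22,30,38]}}

```text
time_s: 1.6
tcp_pos: [0.5252, 0.1839, 0.2561]
tcp_rot: [-3.141, -0.0, 2.181]
contact_force: [0.4, 0.1, -0.4]
width: 0.0553
finger_force: 0.0
```

>>> {"fn": "carry_out", "kwargs": {"claw": [0.3,0.3,0.3,0.3,0.3], "translation": [[-37,-21,0],[-74,-43,0],[-110,-64,0],[-147,-86,0],[-184,-107,0]], "yaw": [8,16,24,31,38]}}

```text
time_s: 2.1
tcp_pos: [0.5441, -0.0279, 0.2562]
tcp_rot: [-3.141, -0.0, 1.519]
contact_force: [0.5, 0.1, -0.7]
width: 0.0552
finger_force: 0.0
```

>>> {"fn": "carry_out", "kwargs": {"claw": [0.3,0.3,0.3,0.3,0.3], "translation": [[-42,6,0],[-85,11,0],[-85,11,40],[-85,11,80],[-85,11,120]], "yaw": [0,0,0,0,0]}}

```text
time_s: 2.6
tcp_pos: [0.5516, -0.1122, 0.1351]
tcp_rot: [3.141, 0.0, 1.522]
contact_force: [0.8, 0.3, 0.3]
width: 0.0556
finger_force: 0.0
```

```bash
python3 - <<'E'
from h import *
s=r.read_state(); print(s['tcp_pos'],s['tcp_rot'],s['joints'].round(2))
c=cam("wrist"); cv2.imwrite("pics/w1.png",c["frame"]); np.save("w1.npy",cloud(c))
W=cloud(cam("top"))
q=W[...,1]; m=(abs(W[...,0]-.555)<.06)&(W[...,2]>.02)&(W[...,2]<.22)&(q<-.076)&(q>-.2)
P=W[m]; print(len(P),P.min(0),P.max(0))
E
```

```text
[ 0.55163078 -0.11221565  0.13514772] [3.14065611e+00 3.85896456e-05 1.52241932e+00] [-0.14  0.59  0.36  2.08 -0.39  0.54  0.46]
451 [ 0.4951117  -0.12019032  0.10511174] [ 0.61480954 -0.09342338  0.21921598]
```

View pics/w1.png

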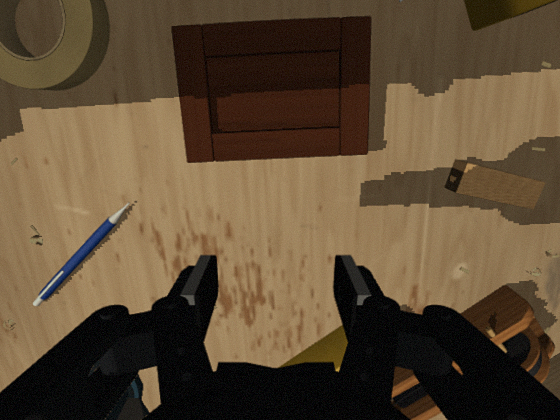

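The wrist view shows the front with its push edge running from (187,162) to (370,153). The fingertips are near (207,257) and (343,257), straddling the panel's middle but slightly right of image centre.

```bash
python3 - <<'E'
from h import *
W=np.load("w1.npy")
for x0,x1 in((180,222),(330,372)):
    q=W[252:345,x0:x1].reshape(-1,3); q=q[(q[:,2]>.05)&(q[:,2]<.16)]
    z=q[:,2].min(); t=q[q[:,2]<z+.008]; print('tip',z.round(4),t.min(0).round(4),t.max(0).round(4),'all',q.min(0).round(4),q.max(0).round(4))
roi=np.zeros(W.shape[:2],bool); roi[10:170,165:380]=1
q=W[roi&(W[...,2]>.012)&(W[...,2]<.03)]
b=cv2.minAreaRect(q[:,:2].astype(np.float32)); print(b, cv2.boxPoints(b).round(4), np.percentile(q[:,2],[50,95]))
E
```

```text
tip 0.1139 [ 0.511  -0.1211  0.1139] [ 0.5234 -0.0992  0.1219] all [ 0.5095 -0.1222  0.1139] [ 0.5236 -0.0979  0.1599]
tip 0.1144 [ 0.5778 -0.1243  0.1144] [ 0.5911 -0.1023  0.1223] all [ 0.5773 -0.1251  0.1144] [ 0.5919 -0.1006  0.1599]
((0.5536879897117615, -0.026867244392633438), (0.09083026647567749, 0.13086144626140594), 89.66047668457031) [[ 0.488  -0.0719]
 [ 0.6188 -0.0727]
 [ 0.6194  0.0182]
 [ 0.4885  0.0189]] [0.0213602  0.02300136]
```

>>> {"fn": "carry_out", "kwargs": {"claw": [0.3,0.3,0.3,0.3,0.3], "translation": [[0,2,40],[0,2,80],[0,2,104],[0,2,110],[12,2,110]], "yaw": [0,0,0,0,0]}}

```text
time_s: 3.2
tcp_pos: [0.5546, -0.1019, 0.0271]
tcp_rot: [3.14, 0.002, 1.52]
contact_force: [0.8, 0.2, 0.1]
width: 0.0557
finger_force: 0.0
```

>>> {"fn": "carry_out", "kwargs": {"claw": [0.3,0.3,0.3,0.3,0.3], "translation": [[8,0,0],[14,0,0],[20,0,0],[26,0,0],[31,0,0]], "yaw": [0,0,0,0,0]}}

```text
time_s: 3.7
tcp_pos: [0.5562, -0.0691, 0.027]
tcp_rot: [3.14, 0.001, 1.523]
contact_force: [-0.7, -2.6, 2.1]
width: 0.0554
finger_force: 1.1
```

>>> {"fn": "carry_out", "kwargs": {"claw": [0.3,0.3,0.3], "translation": [[2,0,0],[4,0,0],[4,0,0]], "yaw": [0,0,0]}}

```text
time_s: 4.0
tcp_pos: [0.5559, -0.0648, 0.0263]
tcp_rot: [3.141, -0.0, 1.523]
contact_force: [0.8, -1.2, 0.3]
width: 0.0557
finger_force: 0.5
```

>>> {"fn": "carry_out", "kwargs": {"claw": [0.3,0.3,0.3], "translation": [[2,0,0],[4,0,0],[4,0,0]], "yaw": [0,0,0]}}

```text
time_s: 4.3
tcp_pos: [0.556, -0.0628, 0.0263]
tcp_rot: [3.141, 0.003, 1.523]
contact_force: [-1.5, -5.3, 0.7]
width: 0.0554
finger_force: 2.4
```

```bash
python3 - <<'E'
from h import *
s=r.read_state(); print(s['tcp_pos'],s['contact_force'])
W=cloud(cam("top"))
m=(abs(W[...,0]-.555)<.09)&(abs(W[...,1]+.01)<.06)&(W[...,2]>.015)&(W[...,2]<.03)
b=cv2.minAreaRect(W[m][:,:2].astype(np.float32)); print(b,cv2.boxPoints(b).round(4))
E
```

```text
[ 0.55601251 -0.06276406  0.02630183] [-1.45581754 -5.25908905  0.73703632]
((0.556712806224823, -0.007101826369762421), (0.09026167541742325, 0.13053351640701294), 87.29840087890625) [[ 0.4894 -0.0491]
 [ 0.6198 -0.0553]
 [ 0.624   0.0349]
 [ 0.4936  0.0411]]
```

>>> {"fn": "carry_out", "kwargs": {"claw": [0.3,0.3,0.3,0.3,0.3], "translation": [[1.2,0,0],[1.1,0,-6],[1.4,0,-12],[2.1,0,-18],[3.2,0,-24]], "yaw": [0,0,0,0,0]}}

```text
time_s: 4.85
tcp_pos: [0.556, -0.0596, 0.0504]
tcp_rot: [3.141, 0.002, 1.522]
contact_force: [-0.5, -4.2, 0.2]
width: 0.0552
finger_force: 2.3
```

```bash
python3 - <<'E'
from h import *
s=r.read_state(); print(s['tcp_pos'],s['contact_force'])
c=cam("scene"); W=cloud(c); cv2.imwrite("pics/s2.png",cv2.resize(c["frame"][160:300,220:420],None,fx=3,fy=3))
W=cloud(cam("top"))
m=(abs(W[...,0]-.605)<.012)&(abs(W[...,1])<.07)
P=W[m]; i=np.argsort(P[:,1]); print(P[i][::6,1:].round(3).tolist())
E
```

```text
[ 0.55604324 -0.05959798  0.05043636] [-0.51709834 -4.20191645  0.21760009]
[[-0.066, 0.346], [-0.058, 0.001], [-0.055, 0.349], [-0.053, 0.355], [-0.052, 0.028], [-0.051, 0.364], [-0.051, 0.132], [-0.051, 0.368], [-0.05, 0.078], [-0.049, 0.034], [-0.048, 0.045], [-0.048, 0.045], [-0.047, 0.372], [-0.046, 0.043], [-0.046, 0.044], [-0.045, 0.376], [-0.044, 0.043], [-0.044, 0.366], [-0.043, 0.356], [-0.043, 0.367], [-0.042, 0.041], [-0.042, 0.355], [-0.041, 0.377], [-0.041, 0.042], [-0.04, 0.044], [-0.039, 0.369], [-0.039, 0.041], [-0.038, 0.043], [-0.038, 0.043], [-0.037, 0.333], [-0.037, 0.377], [-0.036, 0.354], [-0.036, 0.365], [-0.035, 0.355], [-0.034, 0.039], [-0.034, 0.042], [-0.033, 0.355], [-0.033, 0.041], [-0.032, 0.041], [-0.031, 0.358], [-0.03, 0.039], [-0.03, 0.045], [-0.029, 0.036], [-0.028, 0.043], [-0.027, 0.031], [-0.027, 0.038], [-0.025, 0.031], [-0.025, 0.04], [-0.023, 0.029], [-0.023, 0.039], [-0.022, 0.042], [-0.021, 0.036], [-0.02, 0.04], [-0.019, 0.031], [-0.019, 0.037], [-0.017, 0.031], [-0.016, 0.038], [-0.015, 0.03], [-0.014, 0.039], [-0.013, 0.03], [-0.012, 0.0
[... 513 characters left out ...]
024], [0.022, 0.027], [0.024, 0.025], [0.024, 0.023], [0.026, 0.024], [0.026, 0.024], [0.028, 0.026], [0.028, 0.025], [0.03, 0.023], [0.03, 0.028], [0.032, 0.021], [0.034, 0.021], [0.034, 0.022], [0.036, 0.019], [0.036, 0.025], [0.038, 0.022], [0.038, 0.026], [0.04, 0.009], [0.04, 0.011], [0.042, 0.011], [0.042, 0.009], [0.044, 0.009], [0.044, 0.008], [0.046, 0.012], [0.046, 0.01], [0.048, 0.011], [0.05, 0.01], [0.05, 0.012], [0.052, 0.006], [0.053, 0.008], [0.054, 0.011], [0.055, 0.009], [0.057, 0.008], [0.057, 0.009], [0.059, 0.008], [0.059, 0.012], [0.061, 0.008], [0.063, 0.009], [0.063, 0.008], [0.065, 0.009], [0.065, 0.011], [0.067, 0.007], [0.067, 0.011], [0.069, 0.012], [0.069, 0.01]]
```

View pics/s2.png

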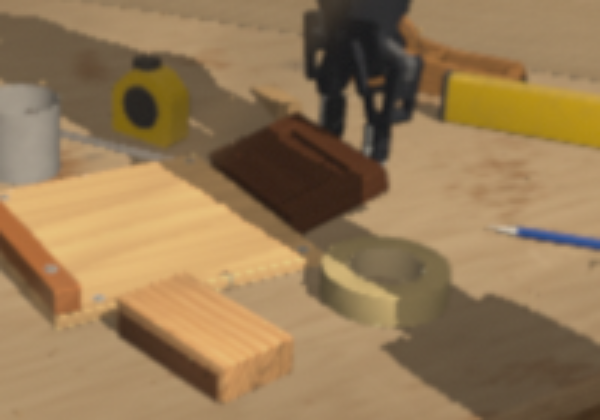

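The front is tilted about 15° on the board edge, with both fingertips on its push edge and nothing else moved.

>>> {"fn": "carry_out", "kwargs": {"claw": [0.3,0.3,0.3,0.3,0.3], "translation": [[2.7,0,-5.5],[4.6,0,-11],[6.9,0,-16.7],[9.6,0,-22],[12.6,0,-27.2]], "yaw": [0,0,0,0,0]}}

```text
time_s: 5.45
tcp_pos: [0.5567, -0.0472, 0.0779]
tcp_rot: [3.141, 0.002, 1.522]
contact_force: [-0.5, -5.5, 3.1]
width: 0.0553
finger_force: 3.1
```

```bash
cat > t.py <<'E'
from h import *
s=r.read_state(); print(s['tcp_pos'],s['contact_force'])
W=cloud(cam("top"))
for y in np.arange(-.05,.16,.01):
    m=(abs(W[...,0]-.607)<.010)&(abs(W[...,1]-y)<.005)&(W[...,2]<.13)
    print(round(y,3),np.median(W[m][:,2]).round(3) if m.any() else None,end='; ')
E
python3 t.py
```

```text
[ 0.55665274 -0.04717952  0.07794219] [-0.49139619 -5.47330312  3.10281331]
-0.05 None; -0.04 0.064; -0.03 0.068; -0.02 0.062; -0.01 0.054; 0.0 0.046; 0.01 0.039; 0.02 0.033; 0.03 0.027; 0.04 0.02; 0.05 0.009; 0.06 0.009; 0.07 0.009; 0.08 0.009; 0.09 0.009; 0.1 0.009; 0.11 0.009; 0.12 0.009; 0.13 0.009; 0.14 0.009; 0.15 0.01;
```

>>> {"fn": "carry_out", "kwargs": {"claw": [0.3,0.3,0.3,0.3,0.3], "translation": [[5.2,0,-7.3],[11.2,0,-14],[17.8,0,-20],[25.1,0,-25.3],[32.8,0,-29.9]], "yaw": [0,0,0,0,0]}}

```text
time_s: 6.0
tcp_pos: [0.5582, -0.0145, 0.1086]
tcp_rot: [3.141, 0.002, 1.522]
contact_force: [-1.2, -5.3, 9.2]
width: 0.0555
finger_force: 5.5
```

```bash
python3 t.py
```

```text
[ 0.55824016 -0.01453734  0.10856316] [-1.222606   -5.33322259  9.23593081]
-0.05 None; -0.04 None; -0.03 None; -0.02 None; -0.01 None; 0.0 None; 0.01 0.082; 0.02 0.063; 0.03 0.043; 0.04 0.025; 0.05 0.009; 0.06 0.009; 0.07 0.009; 0.08 0.009; 0.09 0.009; 0.1 0.009; 0.11 0.009; 0.12 0.01; 0.13 0.009; 0.14 0.009; 0.15 0.01;
```

>>> {"fn": "carry_out", "kwargs": {"claw": [0.3,0.3,0.3,0.3,0.3], "translation": [[7.7,0,-5],[16.4,0,-8],[25.3,0,-9.8],[34.4,0,-10.8],[43.5,0,-10.8]], "yaw": [0,0,0,0,0]}}

```text
time_s: 6.55
tcp_pos: [0.5605, 0.0303, 0.1214]
tcp_rot: [3.141, -0.001, 1.522]
contact_force: [-6.6, -5.6, 37.2]
width: 0.0557
finger_force: 18.2
```

```bash
python3 t.py
```

```text
[0.56053085 0.03034512 0.12139379] [-6.57189268 -5.59747682 37.16290386]
-0.05 None; -0.04 None; -0.03 None; -0.02 None; -0.01 None; 0.0 None; 0.01 None; 0.02 None; 0.03 None; 0.04 None; 0.05 None; 0.06 None; 0.07 None; 0.08 0.009; 0.09 0.009; 0.1 0.01; 0.11 0.01; 0.12 0.008; 0.13 0.009; 0.14 0.009; 0.15 0.009;
```

>>> {"fn": "carry_out", "kwargs": {"claw": [0.3,0.3,0.3], "translation": [[0,0,-1.5],[2,0,-2.5],[4,0,-2.5]], "yaw": [0,0,0]}}

```text
time_s: 6.9
tcp_pos: [0.5607, 0.0361, 0.1224]
tcp_rot: [3.141, -0.002, 1.524]
contact_force: [-2.1, -1.6, 17.0]
width: 0.0556
finger_force: 8.6
```

```bash
python3 - <<'E'
from h import *
s=r.read_state(); print(s['tcp_pos'],s['contact_force'])
c=cam("scene"); cv2.imwrite("pics/s3.png",cv2.resize(c["frame"][120:300,200:400],None,fx=3,fy=3))
W=cloud(c); m=(abs(W[...,0]-.55)<.08)&(W[...,1]>.0)&(W[...,1]<.1)&(W[...,2]>.02)&(W[...,2]<.11)
P=W[m]
for z in np.arange(.02,.115,.01):
    q=P[abs(P[:,2]-z)<.005]
    if len(q): print(z.round(3),len(q),np.percentile(q[:,1],[5,50,95]).round(3),np.percentile(q[:,0],[5,95]).round(3))
E
```

```text
[0.56067142 0.03605822 0.12238232] [-2.14410739 -1.64467072 17.03670795]
0.02 74 [0.038 0.053 0.056] [0.493 0.611]
0.03 168 [0.041 0.05  0.057] [0.494 0.614]
0.04 129 [0.04  0.049 0.058] [0.494 0.61 ]
0.05 133 [0.043 0.05  0.059] [0.494 0.612]
0.06 135 [0.044 0.051 0.06 ] [0.494 0.618]
0.07 117 [0.046 0.053 0.062] [0.494 0.611]
0.08 108 [0.045 0.059 0.064] [0.494 0.614]
0.09 141 [0.046 0.061 0.064] [0.494 0.614]
0.1 290 [0.038 0.053 0.064] [0.497 0.615]
0.11 28 [0.027 0.042 0.049] [0.522 0.592]
```

View pics/s3.png

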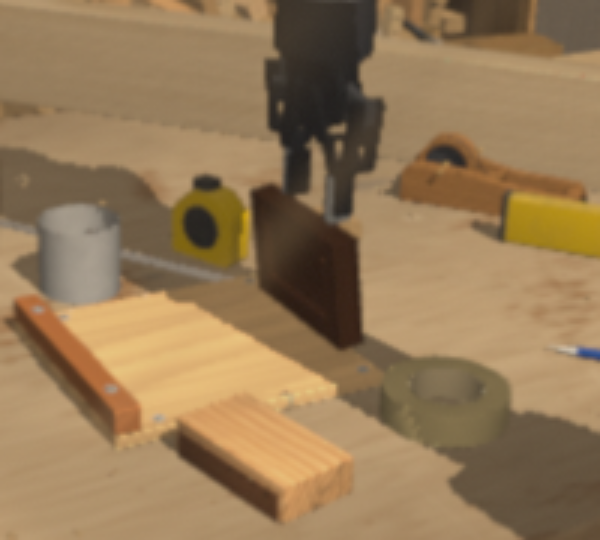

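The panel stands on edge on the board, leaning a few degrees towards the rail, with the fingertips on its top edge. Next I drag it over.

>>> {"fn": "carry_out", "kwargs": {"claw": [0.3,0.3,0.3,0.3,0.3], "translation": [[6,0,-1],[12,0,-1],[18,0,-1],[24,0,-1],[28,0,-1]], "yaw": [0,0,0,0,0]}}

```text
time_s: 7.45
tcp_pos: [0.5615, 0.0655, 0.1215]
tcp_rot: [-3.141, -0.002, 1.526]
contact_force: [0.2, -0.1, -0.0]
width: 0.0553
finger_force: 0.0
```

```bash
sed -i 's/,\.16,/,.24,/' t.py; python3 t.py
```

```text
[0.56146885 0.06545362 0.12150264] [ 0.24016944 -0.08361623 -0.02146334]
-0.05 -0.0; -0.04 -0.001; -0.03 -0.0; -0.02 -0.002; -0.01 None; 0.0 None; 0.01 None; 0.02 None; 0.03 None; 0.04 None; 0.05 None; 0.06 None; 0.07 None; 0.08 None; 0.09 None; 0.1 None; 0.11 None; 0.12 None; 0.13 0.01; 0.14 0.009; 0.15 0.009; 0.16 0.009; 0.17 0.009; 0.18 0.01; 0.19 0.009; 0.2 0.009; 0.21 0.01; 0.22 0.009; 0.23 0.013;
```

Contact is lost, so it is probably falling. I'll back off, rising a little, and look.

>>> {"fn": "carry_out", "kwargs": {"claw": [0.3,0.3,0.3,0.3,0.3], "translation": [[0,0,-10],[-30,0,-15],[-65,0,-15],[-100,0,-15],[-105,0,-15]], "yaw": [0,0,0,0,0]}}

```text
time_s: 8.0
tcp_pos: [0.5559, -0.0481, 0.1376]
tcp_rot: [3.141, 0.003, 1.515]
contact_force: [-0.3, -0.7, -0.3]
width: 0.0554
finger_force: 0.0
```

```bash
cat > m.py <<'E'
from h import *
import sys
s=r.read_state(); print(s['time_s'],s['tcp_pos'],s['contact_force'],s['joints'].round(2))
c=cam("top"); W=cloud(c); cv2.imwrite(sys.argv[1],cv2.resize(c["frame"][130:290,190:400],None,fx=3,fy=3))
rail=(W[...,1]>.222)
m=(abs(W[...,0]-.555)<.085)&(W[...,1]>.02)&(W[...,1]<.229)&(W[...,2]>.022)&(W[...,2]<.045)
n,l,st,_=cv2.connectedComponentsWithStats(m.astype(np.uint8)); k=1+st[1:,4].argmax()
q=W[l==k]; b=cv2.minAreaRect(q[:,:2].astype(np.float32)); print(b,cv2.boxPoints(b).round(4),np.percentile(q[:,2],[5,50,95]))
E
python3 m.py pics/t4.png
```

```text
8.0 [ 0.5558766  -0.04808921  0.13758535] [-0.28177978 -0.67475886 -0.33391682] [-0.28  0.59  0.4   2.09 -0.42  0.54  0.36]
((0.561649739742279, 0.09614972025156021), (0.09003788232803345, 0.13042579591274261), 87.06532287597656) [[0.4942 0.0545]
 [0.6245 0.0479]
 [0.6291 0.1378]
 [0.4988 0.1444]] [0.02814677 0.03112579 0.03405006]
```

View pics/t4.png

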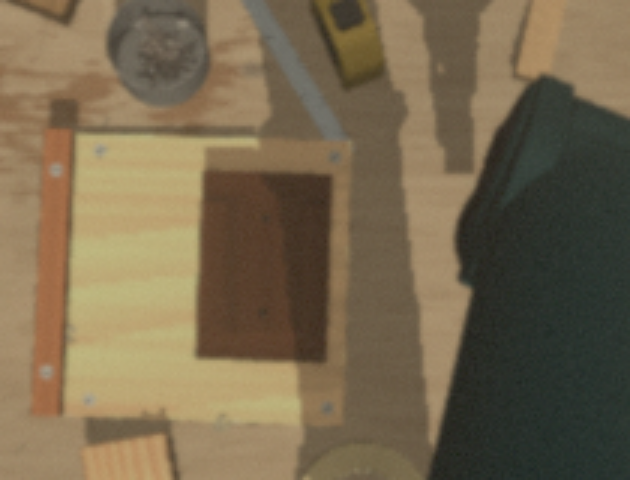

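The front now lies face down on the board, with the two pilot holes visible at (266,218) and (263,312) and nothing else disturbed. About 92 mm is left to the rail.

>>> {"fn": "carry_out", "kwargs": {"claw": [0.3,0.3,0.3,0.3,0.3], "translation": [[0,0,45],[15,0,90],[35,0,98],[57,0,98],[76,0,98]], "yaw": [0,0,0,0,0]}}

```text
time_s: 8.55
tcp_pos: [0.5597, 0.0365, 0.0378]
tcp_rot: [-3.139, -0.001, 1.525]
contact_force: [1.3, 0.4, 0.4]
width: 0.0559
finger_force: 0.0
```

>>> {"fn": "carry_out", "kwargs": {"claw": [0.3,0.3,0.3,0.3,0.3], "translation": [[4,0,0],[8,0,0],[14,0,0],[21,0,0],[28,0,0]], "yaw": [0,0,0,0,0]}}

```text
time_s: 9.05
tcp_pos: [0.5619, 0.0615, 0.039]
tcp_rot: [3.141, 0.001, 1.522]
contact_force: [-0.2, -1.0, 0.7]
width: 0.0555
finger_force: 0.7
```

>>> {"fn": "carry_out", "kwargs": {"claw": [0.3,0.3,0.3,0.3,0.3], "translation": [[7,0,0],[14,0,0],[21,0,0],[28,0,0],[35,0,0]], "yaw": [0,0,0,0,0]}}

```text
time_s: 9.55
tcp_pos: [0.5636, 0.0974, 0.0388]
tcp_rot: [3.141, 0.0, 1.523]
contact_force: [-0.7, -1.9, 2.0]
width: 0.0553
finger_force: 1.1
```

>>> {"fn": "carry_out", "kwargs": {"claw": [0.3,0.3,0.3,0.3,0.3], "translation": [[7,0,0],[14,0,0],[20,0,0],[25,0,0],[28,0,0]], "yaw": [0,0,0,0,0]}}

```text
time_s: 10.05
tcp_pos: [0.5647, 0.1257, 0.0386]
tcp_rot: [-3.141, -0.0, 1.524]
contact_force: [-1.8, -2.5, 1.3]
width: 0.0554
finger_force: 1.0
```

```bash
python3 m.py pics/t5.png
```

```text
10.05 [0.56466843 0.12569381 0.03863729] [-1.75959779 -2.46731162  1.3094525 ] [-0.51  0.76  0.31  2.07 -0.58  0.4   0.21]
((0.612527072429657, 0.2186872512102127), (0.011240175925195217, 0.0408049039542675), 86.23421478271484) [[0.5918 0.2144]
 [0.6325 0.2117]
 [0.6333 0.223 ]
 [0.5925 0.2256]] [0.02819948 0.03121825 0.03465711]
```

>>> {"fn": "carry_out", "kwargs": {"claw": [0.3,0.3,0.3,0.3], "translation": [[2,0,0],[4,0,0],[6,0,0],[6,0,0]], "yaw": [0,0,0,0]}}

```text
time_s: 10.5
tcp_pos: [0.565, 0.1315, 0.0386]
tcp_rot: [-3.141, -0.0, 1.524]
contact_force: [1.2, -0.7, -0.4]
width: 0.0555
finger_force: 0.2
```

>>> {"fn": "carry_out", "kwargs": {"claw": [0.3,0.3,0.3], "translation": [[1,0,0],[2,0,0],[2,0,0]], "yaw": [0,0,0]}}

```text
time_s: 10.8
tcp_pos: [0.5651, 0.132, 0.0387]
tcp_rot: [3.142, 0.001, 1.523]
contact_force: [-0.3, -2.6, -0.7]
width: 0.0556
finger_force: 1.7
```

>>> {"fn": "carry_out", "kwargs": {"claw": [0.3,0.3,0.3,0.3], "translation": [[1,0,0],[2,0,0],[3,0,0],[3,0,0]], "yaw": [0,0,0,0]}}

```text
time_s: 11.2
tcp_pos: [0.5651, 0.1321, 0.0387]
tcp_rot: [3.141, 0.004, 1.522]
contact_force: [-0.9, -7.5, 0.7]
width: 0.0558
finger_force: 4.1
```

>>> {"fn": "carry_out", "kwargs": {"claw": [0.3,0.3,0.3,0.3,0.3], "translation": [[-10,0,0],[-35,0,0],[-75,0,-10],[-115,0,-40],[-150,0,-75]], "yaw": [0,0,0,0,0]}}

```text
time_s: 11.7
tcp_pos: [0.5574, -0.0148, 0.1137]
tcp_rot: [-3.139, -0.001, 1.523]
contact_force: [1.1, 1.0, 0.4]
width: 0.0553
finger_force: 0.0
```

>>> {"fn": "carry_out", "kwargs": {"claw": [0.3,0.3,0.3,0.3], "translation": [[-35,0,-30],[-65,0,-60],[-95,0,-80],[-95,0,-80]], "yaw": [0,0,0,0]}}

```text
time_s: 12.1
tcp_pos: [0.5554, -0.1142, 0.1974]
tcp_rot: [3.133, 0.002, 1.516]
contact_force: [0.3, -0.6, 0.4]
width: 0.0555
finger_force: 0.0
```

```bash
python3 m.py pics/t6.png; python3 - <<'E'
from h import *
W=cloud(cam("top"))
m=(abs(W[...,0]-.555)<.12)&(W[...,1]>.1)&(W[...,1]<.29)&(W[...,2]>.021)&(W[...,2]<.045)
q=W[m]
for x in np.arange(.47,.655,.015):
    t=q[abs(q[:,0]-x)<.0075]; print(x.round(3),t[:,1].min().round(4),t[:,1].max().round(4))
E
```

```text
12.1 [ 0.55542265 -0.11416185  0.19744608] [ 0.2949919  -0.63736797  0.44271152] [-0.22  0.51  0.47  2.04 -0.36  0.67  0.43]
((0.5661733150482178, 0.18695810437202454), (0.08861742168664932, 0.13041308522224426), 87.3543701171875) [[0.499  0.1457]
 [0.6293 0.1397]
 [0.6334 0.2282]
 [0.5031 0.2342]] [0.02812971 0.0311318  0.03413113]
0.47 0.2371 0.2567
0.485 0.2365 0.2568
0.5 0.1466 0.2544
0.515 0.1448 0.2547
0.53 0.1442 0.255
0.545 0.1441 0.2526
0.56 0.1425 0.2526
0.575 0.1419 0.2529
0.59 0.1417 0.2505
0.605 0.1415 0.2508
0.62 0.1401 0.251
0.635 0.1399 0.2487
0.65 0.2292 0.2487
```

View pics/t6.png

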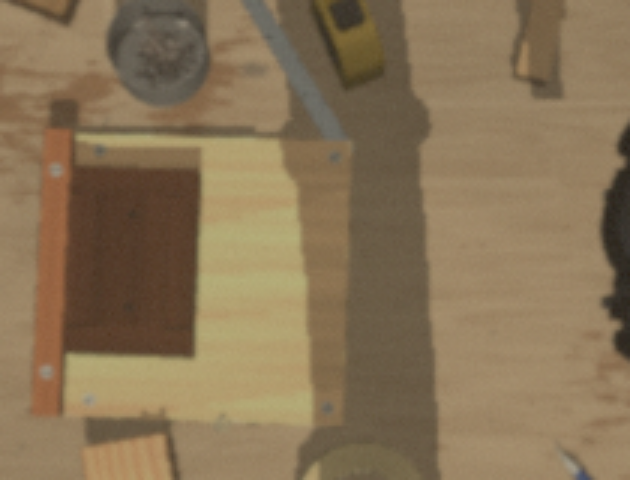

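The front lies face down with its edge flush along the rail, from (68,165) to (65,353). No gap shows, the bystanders are unmoved and the robot is clear.

```bash
python3 -c "
from station import r
print(r.sign_off())"
```

```text
the job is handed in; nothing more can be done
None
```

The drawer front was tipped over the board edge without lifting, lies face down and flush against the stop rail with nothing around it visibly moved, and the job is handed in (about 12 s on the robot clock; fingertip force peaked at 37 N as it came upright).

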